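# Open the ink-deck bay with the orange grip

## Task

Open the ink-deck bay whose hatch has the orange grip: lift the hatch up out of its recess, slide it along its channels to the middle of the deck, set it down flat between the two yellow lines and let go. Leave the black-gripped hatch shut in its own recess and the white bottle standing where it is.

Things in the scene. Friction and masses are not known exactly. Their poses are not given: they have to be found in the camera images.
- orange_grip (a point): Point in the upright orange bar handle (14 mm thick in y, 44 long in x, 40 tall), 14 mm below its top. The bar stands mid-way on a loose blue hatch plate 100 (x) by 80 (y) by 6 mm, about 0.2 kg; the point is 32 mm above the plate's underside. The hatch starts in a recess 115 mm from rest along its +y or -y, axes along rest's, and sits 8 mm below the deck surface: it must rise over 8 mm to slide.
- black_grip (a point): The same point in the other hatch, alike but with a black bar handle, in the recess at the opposite end; it stays there. Both hatches run in C-channels whose flanges overhang their edges: a hatch can rise 24 mm at most from its seat (16 is a good lift) and has 6 mm play either side. The handles stand in the middle of the 80 mm gap between the flanges, whose tops are 76 mm above the bench.
- rest (a point): Middle of the fixed stainless ink deck, on its surface, 50 mm above the bench; y along the deck (sliding direction), x across, z up. Housing 400 mm (y) by 132 (x) by 76 high. Recesses 92 mm long are centred 115 mm either side along y; between them the deck is flat. Yellow lines cross it, inner edges 60 mm either side along y. A hatch set down here has its handle point 32 mm above this point.
- bottle_mid (a point): Centre of the standing white solvent bottle, 64 mm across, 120 mm tall, on the bench about 0.3 m from rest beyond one end of the deck; a bystander. A red box cutter (beyond the other end) and a screwdriver (along the far side) also lie near, both under 40 mm high.
Not all that is in view belongs to the job. Several things look just like the part that bears bottle_mid: the one meant starts farthest to the robot's left.

How it is judged (in metres and radians):
On the way:
1. the orange-gripped hatch is lifted out of its recess, still over its bay (z of orange_grip in the frame of rest above 0.03 m and (y of orange_grip in the frame of rest above 0.085 m or y of orange_grip in the frame of rest below -0.085 m)), for 0.05 s.
At the end, for the whole second after the job is handed in: The orange-gripped hatch lies flat (6 degrees) on the deck (height within 4 mm), its centre within 22 mm along and 15 mm across of the middle of the rest; the black-gripped hatch is within 15 mm, and the bottle upright (11 degrees) and within 30 mm, of where they started (y of orange_grip in the frame of rest between -0.022 and 0.022 m and x of orange_grip in the frame of rest between -0.015 and 0.015 m and z of orange_grip in the frame of rest between 0.028 and 0.036 m and angle between orange_grip's own z axis and vertical below 0.1 rad and distance of black_grip from where it was at the start of the episode below 0.015 m and distance of bottle_mid from where it was at the start of the episode below 0.03 m and angle between bottle_mid's own z axis and vertical below 0.2 rad); the robot touches nothing.
It fails at once if the black-gripped hatch is moved by more than 15 mm (distance of black_grip from where it was at the start of the episode above 0.015 m).
It fails at once if the bottle is knocked over or moved by more than 30 mm (angle between bottle_mid's own z axis and vertical above 0.3 rad or distance of bottle_mid from where it was at the start of the episode above 0.03 m).
It also fails if it takes over 37 s, if anything falls off the work surface, if the arm or the gripper's body presses on something with over 40 N, if the wrist force passes 120 N, or if a joint passes its speed limit or range.

## Robot

A 6-joint arm with a two-finger parallel gripper is mounted at the origin on the work surface. World frame = base frame: x ahead of the robot, y to its left, z up, the work surface at z = 0. Lengths are in m, angles in degrees, forces in N, time in s.
With the tool pointing down it reaches from about 0.325 to 0.85 m from the base axis. Payload 15.5 kg.
Tool frame: the origin (TCP) lies midway between the tips of the shut fingers; the grasp point (between the pads) lies 19 mm behind it; z points along the fingers, y is the line along which they close (so a half turn about z gives the same grasp; the last joint's range is limited). The gripper opens to 91 mm and grips with 3 to 60 N. Pads are 32 mm wide; open, the fingers measure 118 mm over their backs; the gripper's body (76 mm by 178 mm) begins 60 mm behind the grasp point.
Start: joints at [-82.649, 28.281, 77.091, -0, 74.628, -5.472], TCP at [0.139, -0.609, 0.193] pointing down, gripper open.
Joint ranges: [-166.48, 166.48], [-47.26, 123.95], [12.59, 153.08], [-70.14, 250.14], [6.76, 159.57], [-176.63, 176.63]. Speed limits (degrees/s): [108.29, 108.29, 147.25, 172.46, 172.46, 172.46].

## Interface

Orientations are given as a 3x3 rotation matrix whose columns are the frame's x, y, z axes.
In Python, from bench import ctrl gives the robot as it stands. The module is installed in compiled form; this text tells all that it offers. Calls block until the motion is done:
- ctrl.goto(position, orientation): joint-space move of the TCP to a pose.
- ctrl.move_l(position, vel=0.15, ori=None, contact_N=None): straight line of the TCP; ori=None keeps the orientation; vel is the mean speed in m/s. With contact_N (N) it stops when the force on the tool has changed by that much, and returns True; else False.
- ctrl.movej(angles): joint-space move.
- ctrl.command_gripper(opening): opening from 0.0 (shut) to 1.0 (fully open); the grip force is fixed at half the most; returns when the fingers have stopped.
- ctrl.sleep(seconds).
- ctrl.ik(position, orientation): joint angles nearest the present ones, or None.
- ctrl.read_camera(name): name is "side" or "top" or "wrist"; returns the picture (384x512x3 uint8, blue, green, red); there is no depth.
- ctrl.camera_params(name): a dict with "fx", "fy", "cx", "cy" (pixels), "D" ([k1, k2, p1, p2, k3] as OpenCV has them; the pictures are not rectified), "pose" (4x4, takes a point from camera to world coordinates); the wrist camera has in their place "T_tool_cam" (4x4, takes a point from camera to tool coordinates, whose origin is the TCP and whose axes are the flange's). Camera axes: x right, y up, looking along -z (the intrinsics and any distortion apply to the point x, -y, -z); pixel columns grow to the right and rows downward; lengths in m; the calibration is good to about 2 mm. A picture is of the moment at which its call begins: read the wrist's pose just before it. camera_params takes no time and is no camera call.
A pose or a line that the arm cannot do raises ctrl.MotionError and nothing moves.
- ctrl.sign_off(): hands the job in; it is judged then, once.
Readings, each from a call of its own:
- ctrl.current_t(): time.
- ctrl.current_q(): joint angles.
- ctrl.current_dq(): joint speeds.
- ctrl.current_effort(): joint torques, N m.
- ctrl.current_tool_pos(): TCP position.
- ctrl.current_eef_rot(): TCP orientation.
- ctrl.current_contact_force(): force on the tool from outside, world axes, zero at the start.
- ctrl.current_wrist_torque(): the same for the moment, N m.
- ctrl.current_grip_width(): opening from 0.0 (shut) to 1.0 (fully open).
- ctrl.current_grasp_force(): force on a finger pad.
Only numpy, scipy, OpenCV 4.12 (cv2) and the standard library are available. Lean on these libraries where they do the work, as an engineer would, in place of code of your own. Each camera call takes 0.05 s, during which the arm holds its last target. There are 200 camera calls.

## Working session

There is one attempt and no reset: what is moved stays moved. The work goes in short steps, each a Python script; the robot and the scene stay as the last script left them, time stands still between calls to the robot, and variables do not carry over. Pictures are saved under pics/ and viewed, at most 10 in all, crops included, and the job is handed in when it is done.

```bash
mkdir -p pics
python3 - <<'E'
from bench import ctrl
import cv2, numpy as np
a=ctrl.read_camera("top");b=ctrl.read_camera("side")
cv2.imwrite("pics/top.png",a);cv2.imwrite("pics/side.png",b)
for n in("top","side","wrist"):
    p=ctrl.camera_params(n);print({k:np.round(v,4).tolist() for k,v in p.items()})
print(ctrl.current_t(),np.round(ctrl.current_eef_rot(),3))
E
```

```text
{'fx': 351.4931, 'fy': 351.4931, 'cx': 254.148, 'cy': 190.2078, 'D': [-0.0568, 0.0, 0.0, 0.0, 0.0], 'pose': [[0.0111, 0.991, -0.1337, 0.4965], [-0.9999, 0.0121, 0.0068, 0.0482], [0.0083, 0.1336, 0.991, 0.9384], [0.0, 0.0, 0.0, 1.0]]}
{'fx': 365.2679, 'fy': 365.2679, 'cx': 250.9614, 'cy': 194.6917, 'D': [-0.0938, 0.0, 0.0, 0.0, 0.0], 'pose': [[0.9074, 0.3088, -0.2852, 0.3486], [-0.4202, 0.6512, -0.6319, -0.4947], [-0.0094, 0.6932, 0.7207, 0.6792], [0.0, 0.0, 0.0, 1.0]]}
{'fx': 267.4573, 'fy': 267.4573, 'cx': 256.4912, 'cy': 191.4613, 'D': [-0.0431, 0.0, 0.0, 0.0, 0.0], 'T_tool_cam': [[-0.0003, 0.9694, 0.2455, 0.0678], [1.0, 0.0006, -0.0011, -0.0], [-0.0012, 0.2455, -0.9694, -0.1913], [0.0, 0.0, 0.0, 1.0]]}
0.1 [[ 0.975  0.222 -0.   ]
 [ 0.222 -0.975  0.001]
 [ 0.    -0.001 -1.   ]]
```

View pics/top.png

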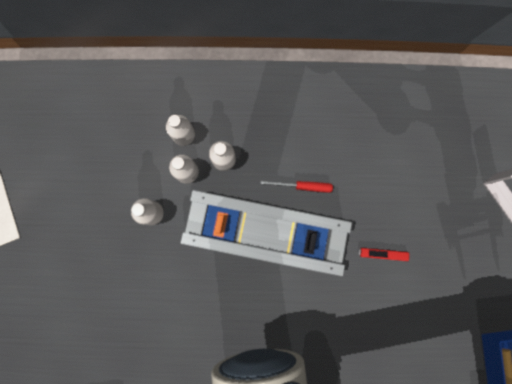

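View pics/side.png

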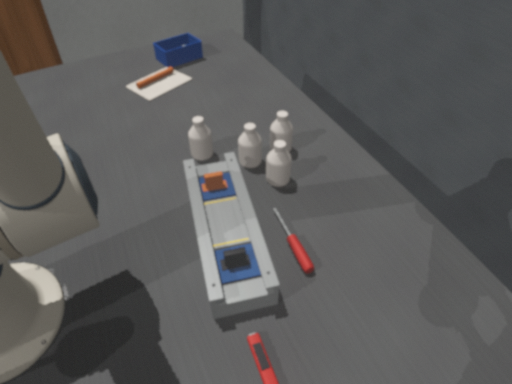

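The target bay is at the left (+y) end: orange grip at about (221,224) in top, black at (312,240), yellow lines at about (241,226) and (292,238), and the leftmost bottle at (147,212). Next I'll measure these and move above the grip for a close look.

```bash
cat > h.py <<'E'
from bench import ctrl
import cv2, numpy as np
def cam(n):
    p=ctrl.camera_params(n)
    if n=="wrist":
        T=np.eye(4);T[:3,:3]=ctrl.current_eef_rot();T[:3,3]=ctrl.current_tool_pos();P=T@p["T_tool_cam"]
    else:P=np.array(p["pose"])
    return np.array([[p["fx"],0,p["cx"]],[0,p["fy"],p["cy"]],[0,0,1]]),np.array(p["D"]),P
def plane(c,uv,z):
    K,D,P=c
    u=cv2.undistortPoints(np.array(uv,float).reshape(-1,1,2),K,D).reshape(-1,2)
    d=np.c_[u[:,0],-u[:,1],-np.ones(len(u))]@P[:3,:3].T
    return P[:3,3]+d*((z-P[2,3])/d[:,2])[:,None]
R={"orange":((3,130,90),(13,255,255)),"yellow":((18,40,110),(38,255,255)),"blue":((105,100,30),(130,255,255))}
def blobs(im,name,lo=15,roi=None):
    m=cv2.inRange(cv2.cvtColor(im,cv2.COLOR_BGR2HSV),*R[name])
    if roi:
        k=np.zeros_like(m);x0,y0,x1,y1=roi;k[y0:y1,x0:x1]=255;m&=k
    n,l,s,c=cv2.connectedComponentsWithStats(m)
    return [(s[i].tolist(),c[i],l==i) for i in range(1,n) if s[i,4]>=lo]
E
python3 - <<'E'
from h import *
im=cv2.imread("pics/top.png");c=cam("top");roi=(170,180,360,290)
for n,z in(("orange",.085),("yellow",.05),("blue",.048)):
    for s,ce,m in blobs(im,n,roi=roi):print(n,s,ce.round(1),plane(c,ce,z).round(4))
# handle tops: near-vertical camera
print(plane(c,[(312,240)],.08).round(3))
# housing outer corners at flange tops
print(plane(c,[(195,191),(353,221),(344,272),(183,241)],.076).round(3))
print("bottle",plane(c,[(139,210)],.12).round(3))
E
```

```text
orange [214, 213, 14, 24, 216] [220.1 224.1] [[0.5279 0.1239 0.085 ]]
yellow [238, 212, 9, 32, 101] [241.8 227.2] [[0.522  0.0722 0.05  ]]
yellow [286, 222, 9, 32, 106] [290.2 237.5] [[ 0.4977 -0.0498  0.05  ]]
blue [202, 205, 37, 36, 652] [220.5 222.4] [[0.5336 0.126  0.048 ]]
blue [292, 224, 36, 36, 769] [309.8 241. ] [[ 0.4893 -0.0996  0.048 ]]
[[ 0.492 -0.1    0.08 ]]
[[ 0.609  0.189  0.076]
 [ 0.539 -0.202  0.076]
 [ 0.416 -0.178  0.076]
 [ 0.486  0.214  0.076]]
bottle [[0.557 0.311 0.12 ]]
```

```bash
cat >> h.py <<'E'
def rot(a):
    s,k=np.sin(a),np.cos(a)
    return np.array([[k,-s,0],[-s,-k,0],[0,0,-1.]])
E
python3 - <<'E'
from h import *
ctrl.goto([.531,.123,.20],rot(np.radians(10.6)))
ctrl.command_gripper(.5)
c=cam("wrist");im=ctrl.read_camera("wrist");cv2.imwrite("pics/w1.png",im)
print(ctrl.current_t(),ctrl.current_tool_pos(),ctrl.current_grip_width())
for n,z in(("orange",.086),("yellow",.05),("blue",.048)):
    for s,ce,m in blobs(im,n,60):print(n,s,ce.round(1),plane(c,ce,z).round(4))
E
```

```text
3.8917 [0.53098042 0.12303049 0.20000269] 0.49886308188834577
yellow [294, 150, 6, 56, 211] [296.8 176.6] [[0.5227 0.0705 0.05  ]]
yellow [385, 150, 11, 60, 251] [390.6 179.7] [[ 0.4959 -0.0509  0.05  ]]
yellow [249, 170, 11, 35, 362] [253.8 186.8] [[0.5196 0.128  0.05  ]]
yellow [168, 229, 8, 45, 152] [171.  251.8] [[0.4491 0.2598 0.05  ]]
yellow [338, 228, 8, 46, 145] [342.  251.8] [[0.4046 0.0236 0.05  ]]
yellow [342, 282, 22, 14, 99] [354.2 287.9] [[0.3428 0.0116 0.05  ]]
yellow [363, 282, 46, 14, 276] [384.4 288.3] [[ 0.3331 -0.0327  0.05  ]]
yellow [404, 282, 24, 13, 97] [415.1 289.1] [[ 0.322  -0.0786  0.05  ]]
yellow [162, 286, 32, 10, 128] [177.1 290.8] [[0.3865 0.2679 0.05  ]]
yellow [193, 287, 17, 10, 61] [200.7 291.3] [[0.3796 0.2338 0.05  ]]
yellow [213, 286, 98, 11, 447] [263.9 290.3] [[0.3643 0.1425 0.05  ]]
yellow [312, 287, 29, 10, 132] [323.9 291. ] [[0.3465 0.0561 0.05  ]]
blue [224, 150, 62, 64, 2916] [254.5 181.8] [[0.5256 0.1259 0.048 ]]
blue [393, 152, 67, 62, 2258] [419.8 183. ] [[ 0.4834 -0.0909  0.048 ]]
```

View pics/w1.png

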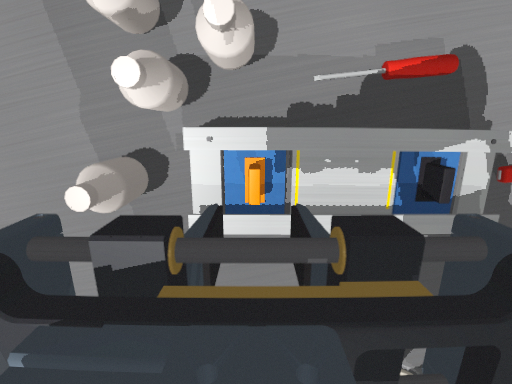

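The wrist view shows the bright top face of the orange bar at about (254,187), nearly centred between the fingers. The yellow lines are at columns 297 and 391, and the bar is aligned with the gripper. I'll project these points and fit the yaw before descending.

Run:
```python
from h import *
im=cv2.imread("pics/w1.png");c=cam("wrist")
hsv=cv2.cvtColor(im,cv2.COLOR_BGR2HSV)
roi=hsv[150:215,235:275]
print(hsv[175:205:8,244:268:3].tolist())
m=cv2.inRange(hsv,(5,150,235),(25,255,255));m[:150]=0;m[215:]=0;m[:,:235]=0;m[:,275:]=0
p=np.argwhere(m)[:,::-1].astype(float);W=plane(c,p,.088);print("top face",len(p),p.mean(0),p.min(0),p.max(0),W.mean(0))
for s,ce,m in blobs(im,"yellow",150):
    if s[1]<160 and s[0]>280:
        P=plane(c,np.argwhere(m)[:,::-1],.05)[:,:2];v=cv2.fitLine(P.astype(np.float32),2,0,.01,.01).ravel();print("line yaw",np.degrees(np.arctan(-v[1]/v[0])),v[2:])
# housing far-top edge: gradient along columns
g=cv2.GaussianBlur(cv2.cvtColor(im,cv2.COLOR_BGR2GRAY),(3,3),0).astype(float)
for r0,r1,nm,sg in((115,140,"outer far",1),(205,225,"near flange inner",1)):
    q=[]
    for u in list(range(200,240,2))+list(range(305,380,3)):
        d=np.diff(g[r0:r1,u]);q.append((u,r0+np.argmax(d)+.5))
    P=plane(c,q,.076)[:,:2].astype(np.float32);v=cv2.fitLine(P,cv2.DIST_HUBER,0,.01,.01).ravel()
    print(nm,np.degrees(np.arctan(v[0]/v[1])),v[2:],np.median([a[1] for a in q]))
```

```text
[[[107, 152, 185], [17, 211, 253], [20, 176, 255], [19, 198, 255], [19, 214, 255], [17, 233, 242], [15, 232, 176], [107, 167, 119]], [[107, 150, 200], [17, 210, 252], [20, 186, 255], [19, 206, 255], [19, 219, 255], [17, 239, 239], [15, 227, 175], [108, 165, 96]], [[107, 150, 185], [17, 215, 252], [19, 197, 255], [19, 211, 255], [19, 228, 255], [17, 238, 236], [14, 222, 149], [108, 160, 99]], [[107, 154, 182], [18, 218, 251], [19, 203, 255], [19, 213, 255], [19, 225, 255], [17, 243, 235], [18, 225, 249], [106, 163, 181]]]
top face 609 [252.45812808 182.62233169] [245. 158.] [264. 204.] [0.53328347 0.12662757 0.088     ]
line yaw 10.740423 [0.52240974 0.07052612]
line yaw 10.63646 [ 0.49552926 -0.05079588]
outer far 10.787715 [0.5918021  0.09445883] 126.5
near flange inner 11.231984 [0.4793111  0.07128965] 214.5
```

```bash
cat >> h.py <<'E'
YAW=np.radians(10.7);XD=np.array([np.cos(YAW),-np.sin(YAW)]);YD=np.array([np.sin(YAW),np.cos(YAW)])
REST=.498*XD+.1042*YD
def pt(x,y,z): return [*(REST+x*XD+y*YD),z]
E
python3 - <<'E'
from h import *
ctrl.goto(pt(.002,.118,.12),rot(YAW))
print(ctrl.move_l(pt(.002,.118,.057),vel=.08,contact_N=8),ctrl.current_tool_pos())
ctrl.command_gripper(0.)
print(ctrl.current_t(),ctrl.current_grip_width()*91,ctrl.current_grasp_force(),ctrl.current_contact_force())
print(ctrl.move_l(pt(.002,.118,.073),vel=.04,contact_N=25),ctrl.current_tool_pos(),ctrl.current_contact_force(),ctrl.current_grip_width()*91)
cv2.imwrite("pics/s2.png",cv2.resize(ctrl.read_camera("side")[130:330,140:320],None,fx=3,fy=3))
E
```

```text
False [0.53286899 0.12552871 0.05742634]
5.8417 14.095938535504166 30.000386238098145 [-0.83197265  0.57414379  2.83204218]
False [0.53264523 0.12551629 0.07316124] [ 0.79216468 -0.63785865 -3.06159846] 13.53294219163937
```

View pics/s2.png

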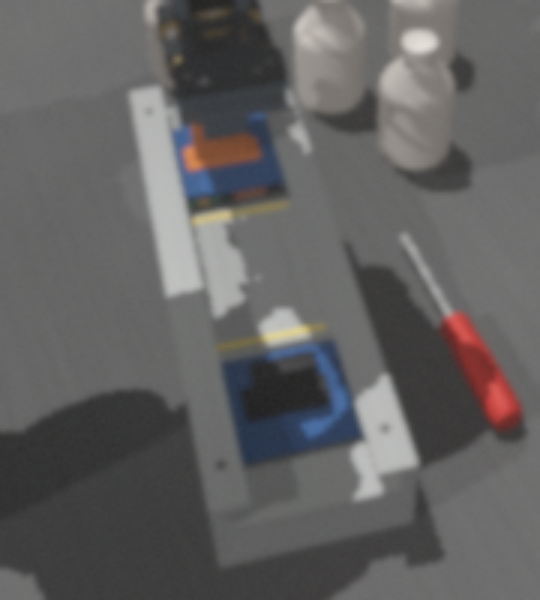

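The gripper holds the orange bar at (225,150). A dark gap under the plate's near edge, at about (240,200), shows the hatch is raised, and the width (13.5 mm) and force agree with a held bar. I'll slide it now.

Run:
```python
from h import *
print(ctrl.move_l(pt(.001,0,.073),vel=.07,contact_N=20),ctrl.current_tool_pos(),ctrl.current_contact_force(),ctrl.current_grip_width()*91)
print(ctrl.current_t())
print(ctrl.move_l(pt(.001,0,.063),vel=.02,contact_N=6),ctrl.current_tool_pos(),ctrl.current_contact_force(),ctrl.current_t())
cv2.imwrite("pics/s3.png",cv2.resize(ctrl.read_camera("side")[130:330,140:320],None,fx=3,fy=3))
```

```text
False [0.50971432 0.01000699 0.07298467] [ 0.12042148 -0.05564179 -2.65383818] 13.740517406804086
8.275
True [0.50976077 0.00978836 0.06480483] [-0.02330226 -0.75523216  5.06693535] 8.7083
```

View pics/s3.png

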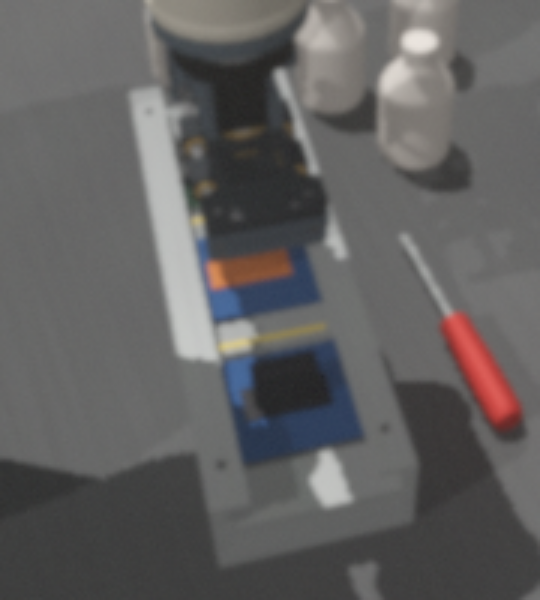

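The hatch has touched down at the expected height (TCP 0.0648) with the orange bar short of the near yellow line. Next I'll release, rise and check.

Run:
```python
from h import *
ctrl.command_gripper(.5)
ctrl.move_l(pt(.001,0,.20),vel=.12)
c=cam("wrist");im=ctrl.read_camera("wrist");cv2.imwrite("pics/w4.png",im)
hsv=cv2.cvtColor(im,cv2.COLOR_BGR2HSV)
m=cv2.inRange(hsv,(5,150,235),(25,255,255));m[:150]=0;m[215:]=0;m[:,:240]=0;m[:,280:]=0
p=np.argwhere(m)[:,::-1].astype(float);W=plane(c,p,.096).mean(0)[:2]-REST;print(W@XD,W@YD,len(p))
print(ctrl.current_t(),ctrl.current_contact_force())
```

```text
0.0009217993348150916 0.001825079435433312 588
10.7417 [-0.58549407 -0.51385661 -0.06392135]
```

View pics/w4.png

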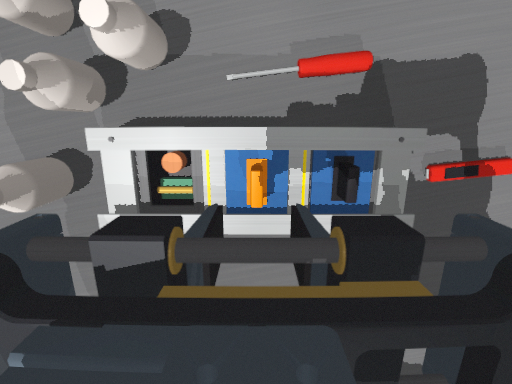

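The blue hatch (columns 225–289) now lies centred between the yellow lines at 208 and 304. Its bay is open, the black hatch is still seated at (345,180), and the bottle is standing at the left. Handing in.

```bash
python3 -c "
from bench import ctrl
print(ctrl.sign_off())"
```

```text
the job is handed in; nothing more can be done
None
```

I handed the job in at about 10.7 s: the orange-gripped hatch lies between the yellow lines, about 2 mm from the deck's middle by the wrist camera, and is released; the black hatch is still in its recess and the bottle was left standing. The sign-off returned no verdict.

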